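Load brass carriers into a vacuum storage box

TASK

Lever the cover of the vacuum storage box open with the thin blade tool, then lay every brass carrier that is on the bench level across both white rails inside it, lengthwise from front to back. Close the cover fully, and only then press the pump's plunger right down to its stop and let it spring back up. Leave the blade tool lying level in the two saddles of its rest, and leave the dish and the jar where they are.

Things in the scene. Friction and masses are not known exactly. Their poses are not given: they have to be found in the camera images.
- vbox: vacuum storage box, bare aluminium, fixed. Origin on the bench under the centre of its compartment; x points to the back (hinge), the front faces the robot. Compartment outside 140 mm (x) by 238 mm (y), walls 6 mm thick and 50 mm high (the front wall only 42 mm), floor 5 mm. Against its +y side stands the pump block, y = 119 to 205 mm, 100 mm in x, 35 mm high, plunger at x = 0, y = 165 mm
- slot (a point): middle of the slot that runs along the whole front between the front wall's top (42 mm above the bench) and the shut cover (50 mm): 8 mm high, at the box's outer front face x = -70 mm; the blade goes in here along box x
- rails (a point): point midway between two white rails inside the box, level with their tops, 23 mm above the bench, over the box's origin. The rails run along box y from wall to wall, 8 mm wide, centred at box x = -20 and +20 mm
- cover (a joint): angle of the flat black cover plate (140 x 238 x 6 mm, 0.24 kg, no handle): 0 shut, grows as it opens upwards, stop at 1.5 (nearly upright). Its stiff friction hinge runs along the top back edge of the box, and it stays where it is left; lifting its front edge takes about 3 N
- cover_edge (a point): middle of the cover's front lower edge, 140 mm from the hinge; when shut it is 50 mm above the bench, over the box's front face
- cover_hinge (a point): point on the hinge line of the cover, at box x = +70 mm, y = 0, 50 mm above the bench; its frame turns with the cover
- plunger (a joint): travel of the pump's plunger in m: 0 up, 0.022 fully down at its stop; spring, 4 N at first and 12 N at the stop; returns by itself
- plunger_top (a point): centre of the top of the plunger's round black head (44 mm across), 95 mm above the bench when up, moves with it; below it a fixed collar 54 mm across reaches 55 mm above the bench
- rest: blade rest, aluminium, fixed: base 130 x 60 x 8 mm, origin on the bench under its centre, x along its length. Two upright saddles 8 mm thick at x = -40 and +40 mm, floors 40 mm above the bench, 32 mm wide between ears that rise 10 mm higher. The tool's handle lies in them, its origin over the rest's origin 48 mm above the bench, blade towards +x
- blade: thin blade tool, 0.13 kg. Origin at the centre of the black handle (110 x 22 x 16 mm in x, y, z). The flat steel blade, 24 mm wide and 3 mm thick, at the handle's mid height, runs along +x from the handle's end to its tip at x = +130 mm. Starts lying in its rest
- bar1: brass carrier, a bar 90 x 20 x 20 mm with five small dark seats along its top, about 0.3 kg; origin at its centre, x along its length; any of its four long sides may be up. May be absent. All carriers are alike
- bar2: brass carrier, a bar 90 x 20 x 20 mm with five small dark seats along its top, about 0.3 kg; origin at its centre, x along its length; any of its four long sides may be up. May be absent. All carriers are alike
- bar3: brass carrier, a bar 90 x 20 x 20 mm with five small dark seats along its top, about 0.3 kg; origin at its centre, x along its length; any of its four long sides may be up. May be absent. All carriers are alike
- bar4: brass carrier, a bar 90 x 20 x 20 mm with five small dark seats along its top, about 0.3 kg; origin at its centre, x along its length; any of its four long sides may be up. May be absent. All carriers are alike
- dish: round lidded glass dish, 86 mm across, 16 mm high, bystander; origin under its centre
- jar: small amber glass jar with a white cap, 60 mm across, 90 mm high, bystander; origin under its centre
There are look-alikes about, which are no part of the job. Leave any blue or turquoise look-alike of the bar4 alone.

How it is judged:
By the outcome, as a careful person would: the job done as asked, in the order asked, and still so for the second after the job is handed in, with the robot touching nothing.
Of bar1, bar2, bar3, bar4 only 3 to 4 are there at a start; the rules pass over those that are not, and their reading is None.
At some moment in a run one of bar1, bar2, bar3, bar4 may be knocked a few centimetres aside while the robot is not near it.
Once in a run the grip may slacken for a moment while it holds something.
It also fails if it takes over 210 s, if anything falls off the work surface, if the arm or the gripper's body presses on something with over 40 N, if the wrist force passes 120 N, or if a joint passes its speed limit or range.

ROBOT

A 6-joint arm with a two-finger parallel gripper is mounted at the origin on the work surface. World frame = base frame: x ahead of the robot, y to its left, z up, the work surface at z = 0. Lengths are in m, angles in rad, forces in N, time in s.
With the tool pointing down it reaches from about 0.35 to 0.775 m from the base axis. Payload 5.5 kg.
Tool frame: the origin (TCP) lies between the finger pads; the fingertips stand 8 mm ahead of it and the grasp point (between the pads) lies 11 mm behind it; z points along the fingers, y is the line along which they close (so a half turn about z gives the same grasp; the last joint's range is limited). The gripper opens to 85 mm and grips with 20 to 120 N. Pads are 22 mm wide; open, the fingers measure 114 mm over their backs; the gripper's body (76 mm by 85 mm) begins 54 mm behind the grasp point. The pads swing forward as they close: fully open they stand 13 mm farther back than shut.
Start: joints at [-1.255, 0.313, 0.046, 1.304, 0, 1.431], TCP at [0.253, -0.516, 0.239] pointing down, gripper open.
Joint ranges: [-2.76, 2.76], [-0.86, 1.69], [-1.03, 1.26], [-2.2, 2.34], [-1.47, 1.5], [-3.14, 3.14]. Speed limits (rad/s): [2.57, 2.57, 3.14, 3.14, 3.14, 3.14].

INTERFACE

Orientations are given as a unit quaternion [w, x, y, z].
In Python, from workcell import env gives the robot as it stands.
- The arm moves only by the tool move_arm, never from a script. Its argument "moves" is one flat list of numbers, 5 for each row, row after row: the shift along the world's x, y, z in m, then the turn about the world's z in rad, then the finger opening in m, from 0 to 0.0854. A call has 1 to 12 rows; each row is the pose to reach, as a shift and turn from the pose commanded when the call began; what a row does not reach only later rows make up. A row lasts 1/12 s, in which the tool goes at most 41.7 mm and 7.16 degrees, less where a joint would pass 70% of its speed; a pose out of reach is approached as far as the arm can. A call with a gripper value outside its range is refused whole. The fingers move at their own pace and stop on an object; "newtons" is the grip in N (left out, the last holds). Time passes only in rows, so rows that repeat a pose let the fingers close. It gives the time, the measured TCP pose, the force, the opening and the grip force at its end, in the units of the state.
- env.get_state(): the state, without advancing time (a new reading comes with each control period).
- env.read_camera(name): name is "scene" or "top"; returns a dict with "pixels" (480x640x3 uint8, red, green, blue), "camera_matrix" (3x3 intrinsics, pixels), "rvec" (rotation vector, rad) and "tvec" (3), from world to camera coordinates, as OpenCV has them. Camera axes: x right, y down, z forward; pixel columns grow to the right and rows downward; lengths in m; the calibration is good to about 2 mm. A picture is of the moment at which its call begins. There is no depth.
- env.hand_in(): hands the job in; it is judged then, once.
The state is a dict: "clock": time; "joint_pos": joint angles; "qvel": joint speeds; "tau": joint torques, N m; "tcp_pos": TCP position; "orientation": TCP orientation; "wrist_force": force on the tool from outside, world axes, zero at the start; "ft_torque": the same for the moment, N m; "finger_gap": finger opening in m; "grip_force": force on a finger pad.
Only numpy, scipy, OpenCV 4.12 (cv2) and the standard library are available. Lean on these libraries where they do the work, as an engineer would, in place of code of your own. Each camera call takes 0.05 s, during which the arm holds its last target. There are 200 camera calls.

## Working session

There is one attempt and no reset: what is moved stays moved. The work goes in short steps, Python scripts to look and compute and a tool call to move; the robot and the scene stay as the last step left them, time stands still between calls to the robot, and variables do not carry over. Pictures are saved under pics/ and viewed, at most 14 in all, crops included, and the job is handed in when it is done.

Besides the shell and the picture viewer there is one more tool, called after "Request:" by a JSON object that holds its "name" and its "arguments". move_arm: Moves the arm, as the interface text tells. Its arguments: {"type":"object","properties":{"moves":{"type":"array"},"newtons":{"type":"number"}},"required":["moves"]}

```bash
mkdir -p pics; ls
cat > h.py <<'E'
import numpy as np, cv2
from workcell import env
def cam(n):
    c=env.read_camera(n); return c
def save(c,f,crop=None,s=1):
    im=c["pixels"][:,:,::-1]
    if crop: x0,y0,x1,y1=crop; im=im[y0:y1,x0:x1]
    cv2.imwrite("pics/"+f,cv2.resize(im,None,fx=s,fy=s,interpolation=cv2.INTER_CUBIC))
def ray(c,uv):
    K=np.array(c["camera_matrix"],float);R=cv2.Rodrigues(np.array(c["rvec"],float))[0];t=np.array(c["tvec"],float).ravel()
    o=-R.T@t; d=R.T@np.linalg.inv(K)@np.array([uv[0],uv[1],1.]); return o,d/np.linalg.norm(d)
def atz(c,uv,z):
    o,d=ray(c,uv); return o+d*(z-o[2])/d[2]
def tri(c1,p1,c2,p2):
    o1,d1=ray(c1,p1);o2,d2=ray(c2,p2)
    s=np.linalg.lstsq(np.c_[d1,-d2],o2-o1,rcond=None)[0]
    a=o1+s[0]*d1;b=o2+s[1]*d2; return (a+b)/2,np.linalg.norm(a-b)
def proj(c,P):
    return cv2.projectPoints(np.array(P,float).reshape(-1,3),np.array(c["rvec"],float),np.array(c["tvec"],float),np.array(c["camera_matrix"],float),None)[0].reshape(-1,2)
E
python3 - <<'E'
from h import *
import pickle
np.set_printoptions(precision=4,suppress=True)
for n in("scene","top"):
    c=cam(n);save(c,n+"0.png",s=1.25);pickle.dump(c,open(n+"0.pkl","wb"))
    print(n,c["camera_matrix"],ray(c,(320,240)))
print(env.get_state())
E
```

```text
pics
scene [[450.1918   0.     320.9737]
 [  0.     450.1918 242.1551]
 [  0.       0.       1.    ]] (array([1.2116, 0.0231, 0.8034]), array([-0.7273,  0.0543, -0.6842]))
top [[567.9641   0.     323.4136]
 [  0.     567.9641 243.0374]
 [  0.       0.       1.    ]] (array([0.2497, 0.0562, 1.3523]), array([ 0.1857,  0.0196, -0.9824]))
{'clock': 0.1, 'joint_pos': array([-1.2546,  0.3139,  0.0451,  1.3036, -0.    ,  1.4312]), 'qvel': array([ 0.0007, -0.0013,  0.0033,  0.0024,  0.001 ,  0.0001]), 'tau': array([  0.0014, -48.1722,  29.9246,   0.0126,  -0.0002,  -0.    ]), 'tcp_pos': array([ 0.2529, -0.5159,  0.2385]), 'orientation': array([-0.0008,  0.9741,  0.2259, -0.0001]), 'wrist_force': array([-0.0085,  0.423 ,  0.3403]), 'ft_torque': array([ 0.0226,  0.0007, -0.0094]), 'grip_force': 0.0, 'finger_gap': 0.08540964895890167}
```

View pics/scene0.png

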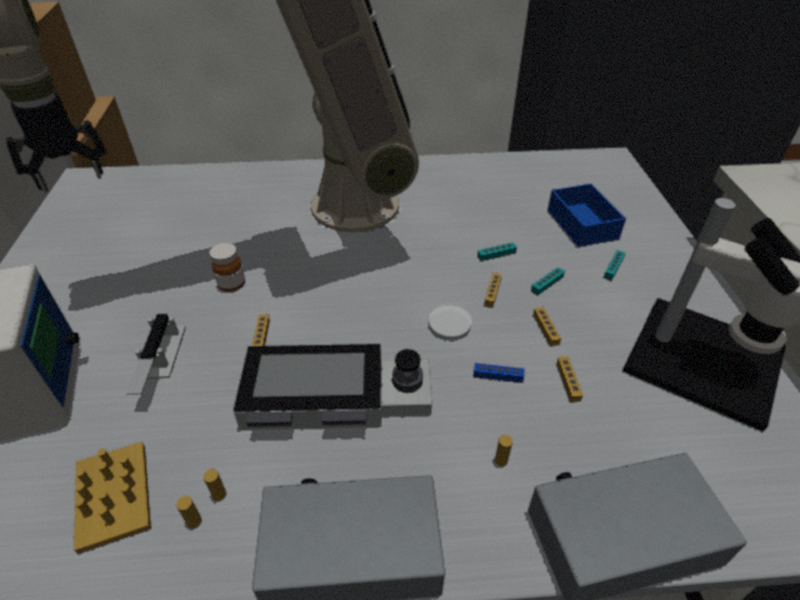

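View pics/top0.png

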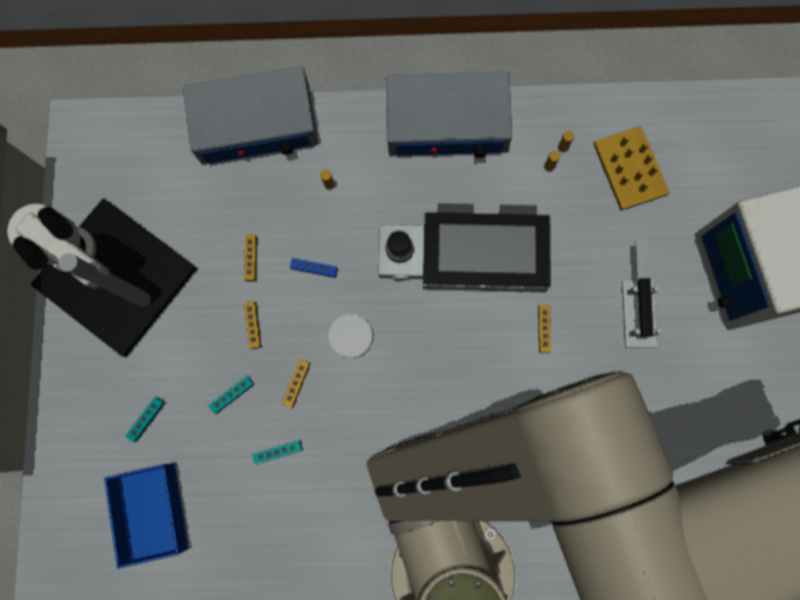

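The pictures show the box at about (487,250), the pump at (400,248), the blade in its rest at (645,305) and four brass bars at (250,257), (252,325), (295,383) and (545,328), all in the x1.25 top view. The turquoise and blue bars, the dish at (350,335) and the jar, which shows only in the scene view, are to be left alone.

```bash
cat >> h.py <<'E'
def bars(c):
    """brass rectangles in the top view: centre px, size, long-axis ends, world at z=.01"""
    hsv=cv2.cvtColor(cv2.GaussianBlur(c["pixels"],(3,3),0),cv2.COLOR_RGB2HSV)
    m=cv2.inRange(hsv,(12,90,60),(30,255,255)); m=cv2.morphologyEx(m,cv2.MORPH_CLOSE,np.ones((5,5)))
    out=[]
    for k in cv2.findContours(m,cv2.RETR_EXTERNAL,cv2.CHAIN_APPROX_NONE)[0]:
        if cv2.contourArea(k)<100: continue
        (u,v),(w,h),a=cv2.minAreaRect(k); b=cv2.boxPoints(((u,v),(w,h),a))
        e=(b[1]-b[0],b[2]-b[1]); l=max(e,key=np.linalg.norm)/2
        P=atz(c,(u,v),.017);A=atz(c,(u+l[0],v+l[1]),.017);B=atz(c,(u-l[0],v-l[1]),.017)
        d=A-B; yaw=np.arctan2(d[1],d[0]); yaw=(yaw+np.pi/2)%np.pi-np.pi/2
        out.append((np.round((u,v),1),np.round(sorted((w,h)),1),np.round(P,4),round(float(yaw),3),round(float(np.linalg.norm(d)),4)))
    return out
E
python3 - <<'E'
from h import *
import pickle
for n in("top","scene"):
    c=pickle.load(open(n+"0.pkl","rb")); print(n)
    for b in bars(c): print(*b)
t=pickle.load(open("top0.pkl","rb"));s=pickle.load(open("scene0.pkl","rb"))
a=t["pixels"][155:295,295:535];b=s["pixels"][235:365,80:360]
f=lambda i,w,h:cv2.resize(i[:,:,::-1],(w,h),interpolation=cv2.INTER_CUBIC)
cv2.imwrite("pics/topbox.png",f(a,800,467)) # x3.333 off (295,155)
cv2.imwrite("pics/scbox.png",f(b,800,371)) # x2.857 off (80,235)
E
```

```text
top
[236.3 306.2] [ 9.3 38.4] [0.349 0.283 0.017] -0.382 0.0892
[435.5 262.5] [ 9. 37.] [ 0.4406 -0.1893  0.017 ] -0.059 0.0885
[201.4 259.5] [ 9.3 37.5] [0.4624 0.3671 0.017 ] 0.138 0.091
[199.5 206. ] [ 9. 36.] [0.5939 0.3737 0.017 ] 0.016 0.0901
[504.9 133.7] [41.7 60.6] [ 0.7563 -0.3783  0.017 ] 0.276 0.1537
scene
[148.7 404.8] [12.5 16.5] [ 0.7933 -0.262   0.017 ] 0.64 0.036
[169.2 382.2] [11.8 13.9] [ 0.7498 -0.2319  0.017 ] 0.593 0.0318
[ 86.9 397.6] [61.5 83.5] [ 0.77   -0.3793  0.017 ] 0.341 0.1817
[455.3 302.5] [10.6 36.7] [0.6014 0.3705 0.017 ] -0.011 0.0983
[208.4 264.2] [ 9.  25.6] [ 0.4402 -0.1896  0.017 ] -0.031 0.0842
[437.1 260.4] [ 9.7 32.4] [0.4699 0.3645 0.017 ] 0.142 0.0979
[393.9 231.5] [ 7.3 26.8] [0.3579 0.2799 0.017 ] -0.393 0.1049
[180.8 212. ] [ 8.3 22.4] [ 0.2351 -0.2855  0.017 ] -1.305 0.0587
[77.2 87.6] [14.  30.6] [-0.5825 -0.8119  0.017 ] 0.034 0.236
[35.6  5.8] [16.5 21.7] [-1.6899 -1.3815  0.017 ] -0.374 0.1568
```

View pics/topbox.png

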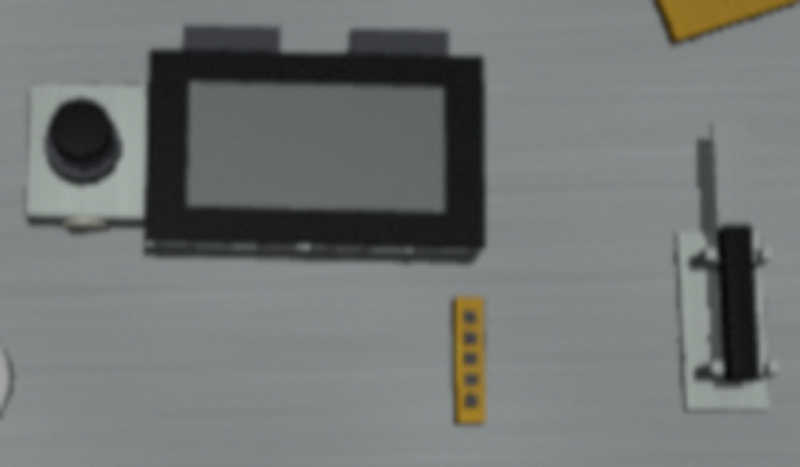

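View pics/scbox.png

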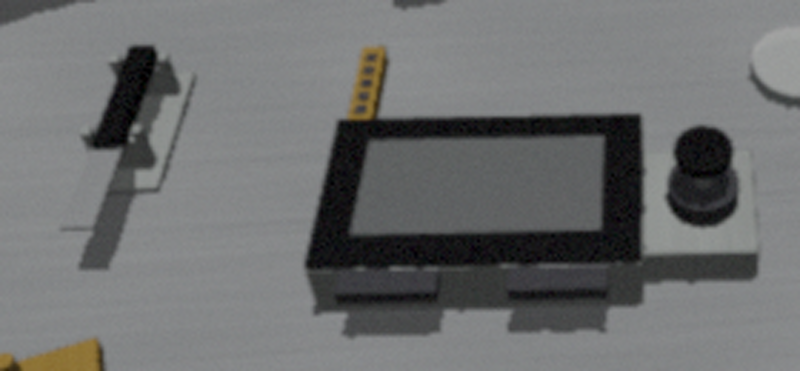

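The crops give the cover's top corners, the handle's top corners and the plunger head in both views; I triangulate them.

Run:
```python
from h import *
import pickle
np.set_printoptions(precision=4,suppress=True)
t=pickle.load(open("top0.pkl","rb"));s=pickle.load(open("scene0.pkl","rb"))
T=lambda p:(295+p[0]/3.3333-.35,155+p[1]/3.3333-.35); S=lambda p:(80+p[0]/2.857-.3,235+p[1]/2.857-.3)
P={}
for n,a,b,z in [("backL+y",(151,50),(641,262),.056),("backR",(482,57),(308,265),.056),("frR",(484,247),(338,120),.056),("frL",(146,240),(641,115),.056),
 ("h_frL",(721,226),(124,145),.056),("h_frR",(751,226),(90,147),.056),("h_rrR",(757,380),(130,46),.056),("h_rrL",(723,381),(157,47),.056),("tip",(732,124),(77,229),.05),("plung",(81,128),(703,150),.095)]:
    x,r=tri(t,T(a),s,S(b)); P[n]=(atz(t,T(a),z),atz(s,S(b),z)); print(n,x,round(r,4),"top@z",P[n][0][:2],"sc@z",P[n][1][:2])
for i in(0,1):
    q=lambda n:P[n][i]
    c=(q("backL+y")+q("backR")+q("frR")+q("frL"))/4
    dx=(q("backL+y")+q("backR")-q("frR")-q("frL"))/2; dy=(q("backL+y")-q("backR")+q("frL")-q("frR"))/2
    print("box",c,np.linalg.norm(dx),np.linalg.norm(dy),np.arctan2(dx[1],dx[0]),np.arctan2(-dy[0],dy[1]))
    h=(q("h_frL")+q("h_frR")+q("h_rrR")+q("h_rrL"))/4; d=(q("h_frL")+q("h_frR")-q("h_rrR")-q("h_rrL"))/2
    print("handle",h,np.linalg.norm(d),np.arctan2(d[1],d[0]))
```

```text
backL+y [0.665  0.031  0.0512] 0.0004 top@z [0.6634 0.0309] sc@z [0.6685 0.0312]
backR [ 0.6519 -0.2036  0.0544] 0.0008 top@z [ 0.6514 -0.2037] sc@z [ 0.6531 -0.2027]
frR [ 0.5143 -0.1979  0.0543] 0.0016 top@z [ 0.5138 -0.1968] sc@z [ 0.5158 -0.1983]
frL [0.5258 0.0383 0.053 ] 0.0001 top@z [0.5252 0.0384] sc@z [0.5286 0.0381]
h_frL [ 0.525  -0.3624  0.0514] 0.0024 top@z [ 0.5243 -0.3622] sc@z [ 0.5293 -0.3587]
h_frR [ 0.525  -0.3857  0.051 ] 0.0021 top@z [ 0.5237 -0.3829] sc@z [ 0.5294 -0.3842]
h_rrR [ 0.4163 -0.3801  0.0531] 0.0025 top@z [ 0.4157 -0.3778] sc@z [ 0.4192 -0.3799]
h_rrL [ 0.4167 -0.3581  0.0505] 0.0036 top@z [ 0.4156 -0.3546] sc@z [ 0.4221 -0.3573]
tip [ 0.6001 -0.3791  0.0456] 0.0006 top@z [ 0.599  -0.3779] sc@z [ 0.6036 -0.3764]
plung [0.5979 0.0811 0.0904] 0.0006 top@z [0.5967 0.0813] sc@z [0.6018 0.0804]
box [ 0.5885 -0.0828  0.056 ] 0.1380994099834225 0.23520084864609922 -0.051774040831799754 -0.04972762515372807
handle [ 0.4698 -0.3694  0.056 ] 0.10854590328441903 -0.05858387816249705
box [ 0.5915 -0.0829  0.056 ] 0.13878095649115163 0.23554951069008792 -0.04114469900119223 -0.05980037741931565
handle [ 0.475 -0.37   0.056] 0.10876821923640502 -0.02624163490500153
```

Request:
{"name": "move_arm", "arguments": {"moves": [0.22, 0.146, -0.08, -0.506, 0.06, 0.22, 0.146, -0.08, -0.506, 0.06, 0.22, 0.146, -0.08, -0.506, 0.06, 0.22, 0.146, -0.08, -0.506, 0.06, 0.22, 0.146, -0.08, -0.506, 0.06, 0.22, 0.146, -0.08, -0.506, 0.06, 0.22, 0.146, -0.08, -0.506, 0.06, 0.22, 0.146, -0.08, -0.506, 0.06, 0.22, 0.146, -0.08, -0.506, 0.06, 0.22, 0.146, -0.08, -0.506, 0.06, 0.22, 0.146, -0.08, -0.506, 0.06], "newtons": 100}}

```text
clock: 1.02
tcp_pos: [0.4724, -0.3711, 0.1595]
orientation: [0.0, 1.0, -0.026, -0.0]
wrist_force: [1.1, -0.2, 0.4]
finger_gap: 0.0603
grip_force: 0.0
```

Request:
{"name": "move_arm", "arguments": {"moves": [0, 0.001, -0.04, 0, 0.06, 0, 0.001, -0.08, 0, 0.06, 0, 0.001, -0.11, 0, 0.06, 0, 0.001, -0.1225, 0, 0.06, 0, 0.001, -0.1225, 0, 0.06, 0, 0.001, -0.1225, 0, 0.01, 0, 0.001, -0.1225, 0, 0.01, 0, 0.001, -0.1225, 0, 0.01, 0, 0.001, -0.1225, 0, 0.01, 0, 0.001, -0.1225, 0, 0.01, 0, 0.001, -0.1225, 0, 0.01, 0, 0.001, -0.1225, 0, 0.01], "newtons": 100}}

```text
clock: 2.02
tcp_pos: [0.4741, -0.371, 0.0393]
orientation: [0.002, 1.0, -0.025, 0.001]
wrist_force: [-1.2, -0.4, 6.9]
finger_gap: 0.0202
grip_force: 98.4
```

Request:
{"name": "move_arm", "arguments": {"moves": [0, 0, 0.04, 0, 0.01, 0, 0, 0.08, 0, 0.01, 0, 0, 0.1, 0, 0.01, -0.02, 0.06, 0.1, 0, 0.01, -0.04, 0.1, 0.1, 0, 0.01, -0.05, 0.14, 0.1, 0, 0.01, -0.065, 0.18, 0.1, 0, 0.01, -0.08, 0.22, 0.1, 0, 0.01, -0.09, 0.26, 0.1, 0, 0.01, -0.104, 0.299, 0.08, 0, 0.01, -0.104, 0.299, 0.05, 0, 0.01, -0.104, 0.299, 0.05, 0, 0.01]}}

```text
clock: 3.02
tcp_pos: [0.3632, -0.0652, 0.0835]
orientation: [-0.002, 1.0, -0.023, -0.003]
wrist_force: [-1.8, 0.9, -2.0]
finger_gap: 0.0201
grip_force: 100.0
```

Run:
```python
from h import *
import pickle
st=env.get_state();print(st["tcp_pos"],st["orientation"],st["finger_gap"],st["grip_force"])
im=[]
for n in("scene","top"):
    c=cam(n);pickle.dump(c,open(n+"1.pkl","wb"))
    a=c["pixels"][170:320,170:370] if n=="scene" else c["pixels"][170:320,270:470]
    im.append(cv2.resize(a[:,:,::-1],(800,600),interpolation=cv2.INTER_CUBIC)[:,:])
cv2.imwrite("pics/tool.png",cv2.resize(np.hstack([im[0],im[1]])[:, :],None,fx=.5,fy=.5)[:, :])
cv2.imwrite("pics/tool_s.png",im[0]);cv2.imwrite("pics/tool_t.png",im[1])
```

```text
[ 0.36319859 -0.0651651   0.08354302] [-0.00186476  0.99972532 -0.02310501 -0.00345876] 0.020053288031126333 99.99754428863525
```

View pics/tool_s.png

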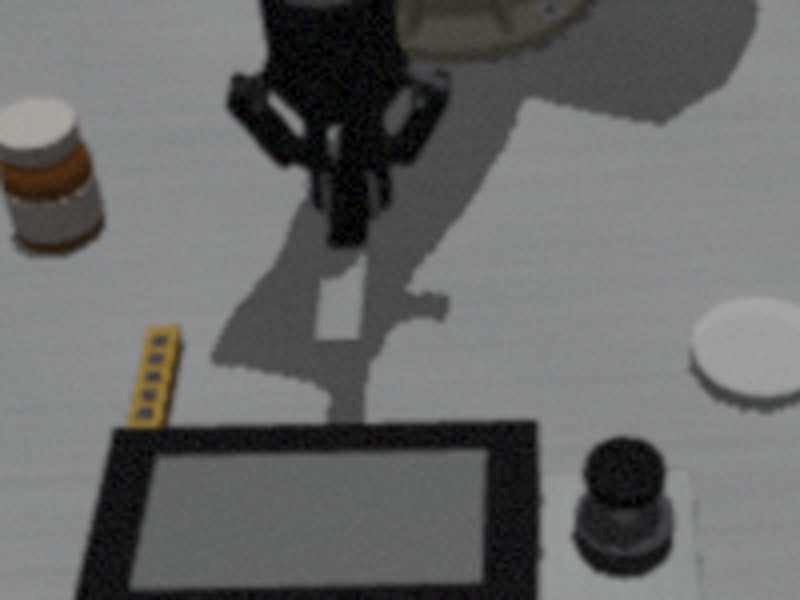

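View pics/tool_t.png

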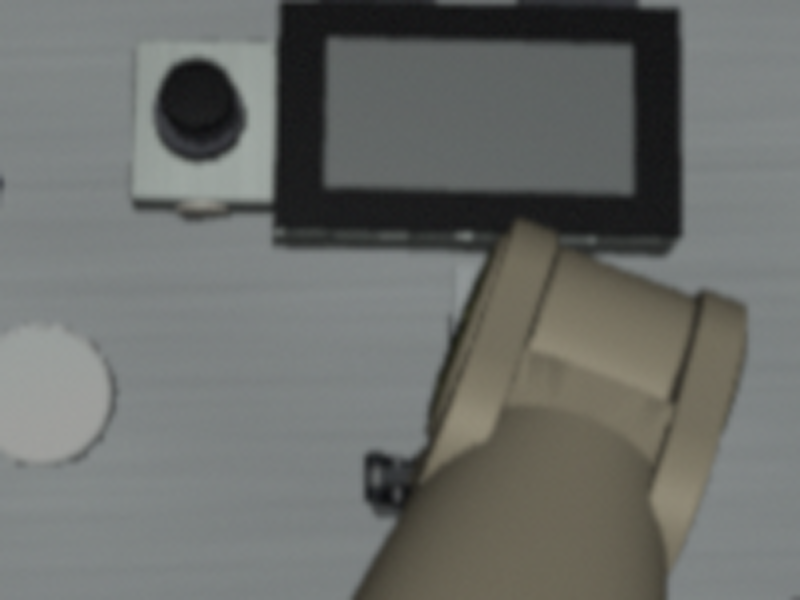

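The scene crop shows the blade level in the grip with its tip at (317–363,339). In the top crop the tip's +y corner is at (457,264).

Run:
```python
from h import *
import pickle
np.set_printoptions(precision=4,suppress=True)
t=pickle.load(open("top1.pkl","rb"));s=pickle.load(open("scene1.pkl","rb"))
S=lambda p:(170+p[0]/4-.4,170+p[1]/4-.4);T=lambda p:(270+p[0]/4-.4,170+p[1]/4-.4)
print(tri(t,T((457,264)),s,S((363,340))))
for z in(.085,.09,.095):print(z,atz(s,S((317,339)),z),atz(s,S((363,340)),z),"hfront",atz(s,S((330,247)),z-.008),atz(s,S((366,247)),z-.008))
st=env.get_state();print(st["tcp_pos"],st["qvel"])
```

```text
(array([ 0.4938, -0.0598,  0.0933]), np.float64(0.0060885034053954614))
0.085 [ 0.4828 -0.0835  0.085 ] [ 0.4856 -0.0576  0.085 ] hfront [ 0.3966 -0.08    0.077 ] [ 0.3982 -0.0584  0.077 ]
0.09 [ 0.4879 -0.0828  0.09  ] [ 0.4907 -0.0571  0.09  ] hfront [ 0.4022 -0.0793  0.082 ] [ 0.4038 -0.0578  0.082 ]
0.095 [ 0.493 -0.082  0.095] [ 0.4957 -0.0565  0.095 ] hfront [ 0.4078 -0.0786  0.087 ] [ 0.4094 -0.0573  0.087 ]
[ 0.3675 -0.0688  0.0862] [-0.0342  0.0048  0.0918  0.0079 -0.005  -0.0074]
```

Request:
{"name": "move_arm", "arguments": {"moves": [0, 0, -0.025, 0, 0.01, 0, 0, -0.0495, 0, 0.01, 0, 0, -0.0495, 0, 0.01, 0, 0, -0.0495, 0, 0.01, 0, 0, -0.0495, 0, 0.01, 0, 0, -0.0495, 0, 0.01]}}

```text
clock: 3.62
tcp_pos: [0.3708, -0.0715, 0.0389]
orientation: [0.001, 1.0, -0.025, 0.001]
wrist_force: [-0.5, -0.3, -1.4]
finger_gap: 0.0202
grip_force: 100.1
```

Request:
{"name": "move_arm", "arguments": {"moves": [0, 0, -0.0015, 0, 0.01, 0.01, -0.0005, -0.0015, 0, 0.01, 0.02, -0.001, -0.0015, 0, 0.01, 0.03, -0.0015, -0.0015, 0, 0.01, 0.04, -0.002, -0.0015, 0, 0.01, 0.05, -0.0025, -0.0015, 0, 0.01, 0.055, -0.003, -0.0015, 0, 0.01, 0.055, -0.003, -0.0015, 0, 0.01, 0.055, -0.003, -0.0015, 0, 0.01]}}

```text
clock: 4.37
tcp_pos: [0.4241, -0.0732, 0.0355]
orientation: [-0.0, 1.0, -0.025, -0.0]
wrist_force: [-0.2, -0.0, -1.8]
finger_gap: 0.0199
grip_force: 100.1
```

Request:
{"name": "move_arm", "arguments": {"moves": [0, 0, 0.006, 0, 0.01, 0.001, 0, 0.016, 0, 0.01, 0.0022, 0, 0.027, 0, 0.01, 0.005, 0, 0.037, 0, 0.01, 0.0086, -0.0005, 0.0474, 0, 0.01, 0.0135, -0.0007, 0.057, 0, 0.01, 0.019, -0.001, 0.0665, 0, 0.01, 0.026, -0.0013, 0.075, 0, 0.01, 0.033, -0.0017, 0.083, 0, 0.01, 0.0415, -0.002, 0.09, 0, 0.01, 0.0501, -0.0025, 0.097, 0, 0.01, 0.0501, -0.0025, 0.097, 0, 0.01]}}

```text
clock: 5.37
tcp_pos: [0.4744, -0.0758, 0.1338]
orientation: [-0.0, 1.0, -0.025, 0.0]
wrist_force: [0.4, 0.8, -1.6]
finger_gap: 0.02
grip_force: 100.0
```

Request:
{"name": "move_arm", "arguments": {"moves": [0.01, -0.0005, 0.006, 0, 0.01, 0.0194, -0.001, 0.01, 0, 0.01, 0.027, -0.0014, 0.013, 0, 0.01, 0.035, -0.0018, 0.015, 0, 0.01, 0.043, -0.002, 0.016, 0, 0.01, 0.051, -0.0025, 0.017, 0, 0.01, 0.051, -0.0025, 0.017, 0, 0.01]}}

```text
clock: 5.95
tcp_pos: [0.5245, -0.0781, 0.149]
orientation: [-0.0, 1.0, -0.025, -0.002]
wrist_force: [-5.2, 0.5, -1.1]
finger_gap: 0.0204
grip_force: 100.2
```

Run:
```python
from h import *
import pickle
st=env.get_state();print(st["tcp_pos"],st["wrist_force"])
c=cam("scene");pickle.dump(c,open("scene2.pkl","wb"));save(c,"s2.png",(100,80,400,305),2.5)
```

```text
[ 0.52445301 -0.07813555  0.14902105] [-5.21520846  0.51650703 -1.06578395]
```

View pics/s2.png

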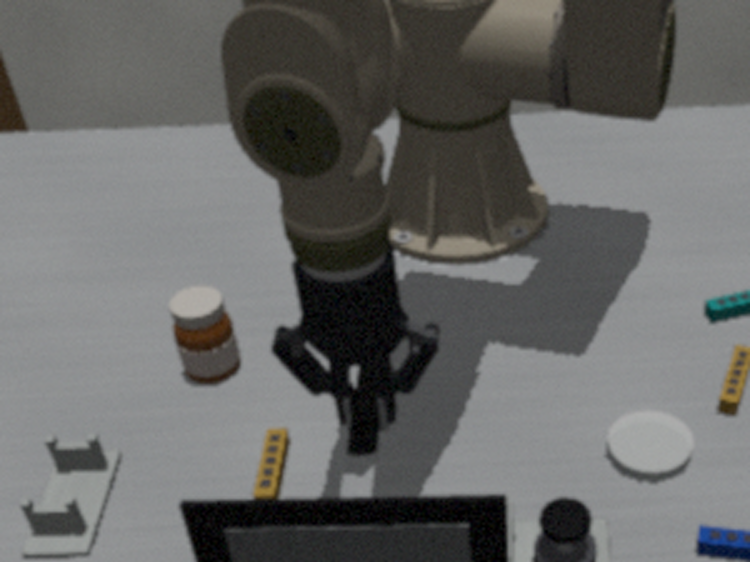

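The cover stands nearly upright. I push a little more towards its stop, then back off.

Request:
{"name": "move_arm", "arguments": {"moves": [0.004, 0, 0, 0, 0.01, 0.008, 0, 0, 0, 0.01, 0.008, 0, 0, 0, 0.01]}}

```text
clock: 6.25
tcp_pos: [0.5247, -0.0774, 0.1471]
orientation: [-0.0, 1.0, -0.026, -0.009]
wrist_force: [-25.6, -1.0, 5.2]
finger_gap: 0.0202
grip_force: 101.1
```

Request:
{"name": "move_arm", "arguments": {"moves": [-0.03, 0.0015, 0, 0, 0.01, -0.06, 0.003, 0, 0, 0.01, -0.1, 0.0, 0, 0, 0.01, -0.115, -0.03, 0, 0, 0.01, -0.11, -0.07, 0, 0, 0.01, -0.105, -0.11, 0, 0, 0.01, -0.095, -0.15, 0, 0, 0.01, -0.085, -0.19, 0, 0, 0.01, -0.075, -0.23, 0, 0, 0.01, -0.065, -0.26, -0.02, 0, 0.01, -0.057, -0.292, -0.04, 0, 0.01, -0.057, -0.292, -0.04, 0, 0.01]}}

```text
clock: 7.25
tcp_pos: [0.4769, -0.3762, 0.1049]
orientation: [0.0, 1.0, -0.027, -0.001]
wrist_force: [0.1, 0.6, -2.0]
finger_gap: 0.0202
grip_force: 100.0
```

Run:
```python
from h import *
import pickle
st=env.get_state();print(st["tcp_pos"],st["wrist_force"],st["orientation"])
c=cam("scene");pickle.dump(c,open("scene3.pkl","wb"));save(c,"s3.png",(70,160,390,400),2.5)
```

```text
[ 0.47691809 -0.37616942  0.10486809] [ 0.13298217  0.57536966 -2.04800521] [ 4.12264861e-04  9.99626504e-01 -2.73194546e-02 -5.73642426e-04]
```

View pics/s3.png

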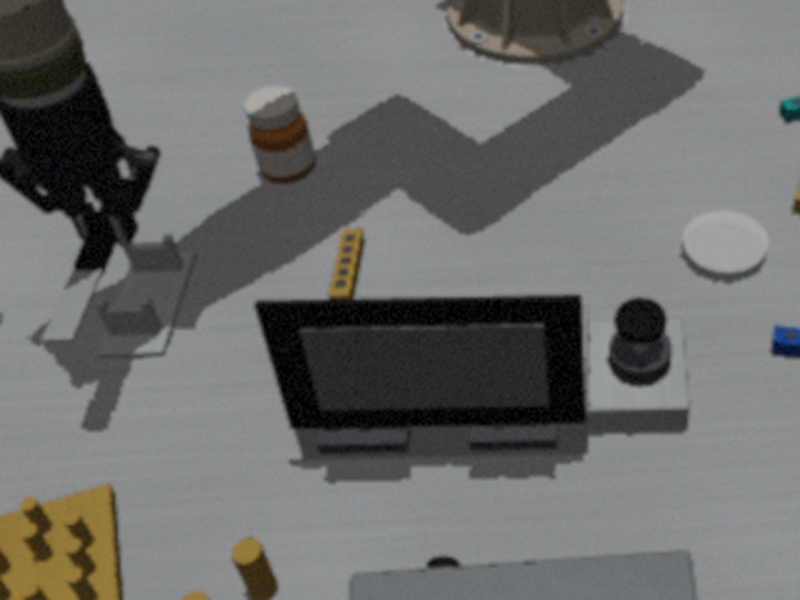

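Run:
```python
from h import *
import pickle
np.set_printoptions(precision=4,suppress=True)
s=pickle.load(open("scene3.pkl","rb"))
S=lambda p:(70+p[0]/2.5-.3,160+p[1]/2.5-.3)
for z in(.110,.113,.116):print(z,[atz(s,S(p),z) for p in((33,338),(73,339))], atz(s,S((91,270)),z))
# rest saddles features: ears tops z=.05 ; top camera for bars
c=cam("top");pickle.dump(c,open("top3.pkl","wb"))
for b in bars(c):print(*b)
print(env.get_state()["tcp_pos"])
```

```text
0.11 [array([ 0.5979, -0.405 ,  0.11  ]), array([ 0.6014, -0.3729,  0.11  ])] [ 0.5253 -0.3789  0.11  ]
0.113 [array([ 0.6005, -0.4031,  0.113 ]), array([ 0.604 , -0.3712,  0.113 ])] [ 0.5283 -0.3772  0.113 ]
0.116 [array([ 0.6032, -0.4013,  0.116 ]), array([ 0.6067, -0.3695,  0.116 ])] [ 0.5313 -0.3754  0.116 ]
[236.3 306.2] [ 9.3 38.4] [0.349 0.283 0.017] -0.382 0.0892
[435.  258.5] [ 8. 29.] [ 0.4502 -0.1887  0.017 ] -0.058 0.0696
[201.4 259.5] [ 9.3 37.5] [0.4624 0.3671 0.017 ] 0.138 0.091
[199.5 206. ] [ 9. 36.] [0.5939 0.3737 0.017 ] 0.016 0.0901
[504.9 133.7] [41.7 60.6] [ 0.7563 -0.3783  0.017 ] 0.276 0.1537
[ 0.4761 -0.3714  0.1079]
```

Request:
{"name": "move_arm", "arguments": {"moves": [-0.002, 0, 0, 0, 0.01, -0.002, 0, -0.03, 0, 0.01, -0.002, 0, -0.045, 0, 0.01, -0.002, 0, -0.055, 0, 0.01, -0.002, 0, -0.06, 0, 0.01, -0.002, 0, -0.06, 0, 0.01, -0.002, 0, -0.06, 0, 0.01]}}

```text
clock: 7.93
tcp_pos: [0.4748, -0.3703, 0.051]
orientation: [0.001, 1.0, -0.025, 0.001]
wrist_force: [0.2, 0.2, -0.9]
finger_gap: 0.0201
grip_force: 100.2
```

Request:
{"name": "move_arm", "arguments": {"moves": [-0.001, -0.001, -0.006, 0, 0.01, -0.001, -0.001, -0.01, 0, 0.01, -0.001, -0.001, -0.012, 0, 0.01, -0.001, -0.001, -0.012, 0, 0.01, -0.001, -0.001, -0.012, 0, 0.01]}}

```text
clock: 8.35
tcp_pos: [0.4736, -0.3719, 0.0394]
orientation: [0.001, 1.0, -0.025, 0.001]
wrist_force: [-2.6, 2.6, 7.6]
finger_gap: 0.0204
grip_force: 101.3
```

Request:
{"name": "move_arm", "arguments": {"moves": [0, 0, 0, 0, 0.05, 0, 0, 0, 0, 0.05, 0, 0, 0, 0, 0.05, 0, 0, 0, 0, 0.05, 0, 0, 0.03, 0, 0.05, 0, 0, 0.07, 0, 0.05, 0, 0, 0.1, 0, 0.05, -0.005, 0.03, 0.1, 0, 0.05, -0.01, 0.07, 0.1, 0, 0.05, -0.015, 0.11, 0.1, 0, 0.05, -0.02, 0.11, 0.1, 0, 0.05]}}

```text
clock: 9.27
tcp_pos: [0.4513, -0.2548, 0.1374]
orientation: [-0.002, 1.0, -0.023, -0.001]
wrist_force: [-1.4, 0.8, 0.2]
finger_gap: 0.0497
grip_force: 0.0
```

```bash
cat > look.py <<'E'
from h import *
import sys,pickle
st=env.get_state();print(round(st["clock"],2),np.round(st["tcp_pos"],4),np.round(st["orientation"],3))
for n in("scene","top"):
    c=cam(n);pickle.dump(c,open(n+sys.argv[1]+".pkl","wb"));print(n)
    for b in bars(c): 
        if b[2][0]>0.25 and b[2][0]<.72 and abs(b[2][1])<.6: print(*b)
E
python3 look.py 4; python3 -c "
from h import *;import pickle
save(pickle.load(open('scene4.pkl','rb')),'s4.png',(60,230,260,350),3)"
```

```text
9.27 [ 0.4513 -0.2548  0.1374] [-0.002  1.    -0.023 -0.001]
scene
[455.2 302.6] [10.4 36.8] [0.6015 0.3701 0.017 ] 0.001 0.098
[208.  265.5] [ 9.5 29. ] [ 0.4446 -0.1902  0.017 ] -0.056 0.094
[437.3 260.4] [ 9.9 32.3] [0.4697 0.3649 0.017 ] 0.119 0.0986
[393.9 231.5] [ 7.1 26.8] [0.3579 0.2799 0.017 ] -0.377 0.1049
top
[236.3 306.2] [ 9.3 38.4] [0.349 0.283 0.017] -0.382 0.0892
[435.5 262.5] [ 9. 37.] [ 0.4406 -0.1893  0.017 ] -0.059 0.0885
[201.4 259.5] [ 9.3 37.5] [0.4624 0.3671 0.017 ] 0.138 0.091
[199.5 206. ] [ 9. 36.] [0.5939 0.3737 0.017 ] 0.016 0.0901
```

View pics/s4.png

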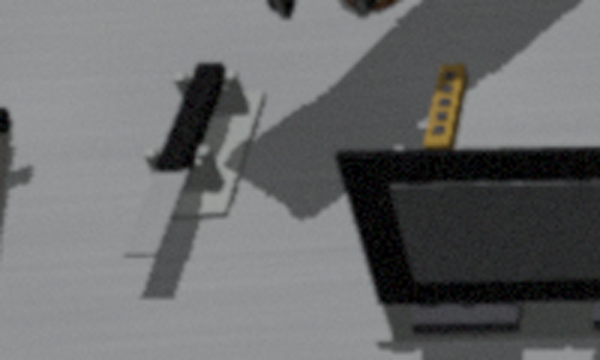

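The tool lies level in both saddles again, at (185,120) in the crop. Next is the bar nearest the box.

Request:
{"name": "move_arm", "arguments": {"moves": [-0.006, 0.036, -0.02, 0, 0.05, -0.012, 0.0725, -0.05, 0, 0.05, -0.012, 0.0725, -0.08, 0, 0.05, -0.012, 0.0725, -0.09, 0, 0.05, -0.012, 0.0725, -0.09, 0, 0.05, -0.012, 0.0725, -0.09, 0, 0.05]}}

```text
clock: 9.87
tcp_pos: [0.4421, -0.1904, 0.0481]
orientation: [0.0, 1.0, -0.026, 0.0]
wrist_force: [0.8, 0.1, -0.6]
finger_gap: 0.05
grip_force: 0.0
```

Request:
{"name": "move_arm", "arguments": {"moves": [0, 0.001, -0.025, 0, 0.05, 0, 0.001, -0.035, 0, 0.05, 0, 0.001, -0.035, 0, 0.05, 0, 0.001, -0.035, 0, 0.01, 0, 0.001, -0.035, 0, 0.01, 0, 0.001, -0.035, 0, 0.01, 0, 0.001, -0.035, 0, 0.01, 0, 0.001, -0.035, 0, 0.01, 0, 0.001, -0.035, 0, 0.01, 0, 0.001, -0.02, 0, 0.01, 0, 0.001, 0.02, 0, 0.01, 0, 0.001, 0.06, 0, 0.01], "newtons": 70}}

```text
clock: 10.87
tcp_pos: [0.4391, -0.1864, 0.1075]
orientation: [-0.001, 1.0, -0.025, -0.002]
wrist_force: [0.5, -0.1, -3.1]
finger_gap: 0.0182
grip_force: 69.3
```

Request:
{"name": "move_arm", "arguments": {"moves": [0.035, 0.008, 0.01, 0, 0.01, 0.07, 0.016, 0.01, 0, 0.01, 0.11, 0.024, 0.01, 0, 0.01, 0.144, 0.0315, 0.01, 0, 0.01, 0.144, 0.0315, -0.02, 0, 0.01, 0.144, 0.0315, -0.05, 0, 0.01, 0.144, 0.0315, -0.05, 0, 0.01, 0.144, 0.0315, -0.05, 0, 0.01, 0.144, 0.0315, -0.05, 0, 0.01]}}

```text
clock: 11.62
tcp_pos: [0.5851, -0.1564, 0.0587]
orientation: [0.0, 1.0, -0.025, -0.0]
wrist_force: [0.4, 0.4, -2.3]
finger_gap: 0.018
grip_force: 69.3
```

Request:
{"name": "move_arm", "arguments": {"moves": [0.001, -0.0015, -0.01, 0, 0.01, 0.001, -0.0015, -0.018, 0, 0.01, 0.001, -0.0015, -0.022, 0, 0.01, 0.001, -0.0015, -0.0235, 0, 0.01, 0.001, -0.0015, -0.0235, 0, 0.01, 0.001, -0.0015, -0.0235, 0, 0.01]}}

```text
clock: 12.12
tcp_pos: [0.5867, -0.1585, 0.0373]
orientation: [0.001, 1.0, -0.025, 0.001]
wrist_force: [-6.3, 1.5, 12.7]
finger_gap: 0.0179
grip_force: 71.5
```

Request:
{"name": "move_arm", "arguments": {"moves": [0, 0, 0, 0, 0.034, 0, 0, 0, 0, 0.034, 0, 0, 0, 0, 0.034, 0, 0, 0.03, 0, 0.034, 0, 0, 0.07, 0, 0.034, 0, 0, 0.11, 0, 0.034, 0, 0.04, 0.14, 0, 0.05, 0, 0.08, 0.14, 0.02, 0.05, 0, 0.12, 0.14, 0.04, 0.05, 0, 0.16, 0.14, 0.066, 0.05, 0, 0.2, 0.14, 0.066, 0.05, 0, 0.24, 0.14, 0.066, 0.05]}}

```text
clock: 13.12
tcp_pos: [0.586, 0.0841, 0.1745]
orientation: [-0.0, 1.0, 0.008, 0.0]
wrist_force: [0.9, -0.1, -0.3]
finger_gap: 0.0497
grip_force: 0.0
```

Request:
{"name": "move_arm", "arguments": {"moves": [0.0, 0.04, 0, 0, 0.05, 0.0, 0.08, 0, 0, 0.05, 0.0, 0.12, 0, 0, 0.05, 0.0, 0.16, 0, 0, 0.05, 0.0, 0.2, 0, 0, 0.05, 0.0, 0.2, 0, 0, 0.05]}}

```text
clock: 13.62
tcp_pos: [0.5948, 0.1377, 0.1742]
orientation: [-0.016, 0.999, 0.041, -0.001]
wrist_force: [0.8, 0.1, -0.2]
finger_gap: 0.0501
grip_force: 0.0
```

```bash
python3 look.py 5
python3 - <<'E'
from h import *;import pickle
im=pickle.load(open('top5.pkl','rb'))["pixels"][:,:,::-1]
cv2.imwrite("pics/t5.png",cv2.resize(im[130:310,130:450],(800,450),interpolation=cv2.INTER_CUBIC))
E
```

```text
13.62 [0.5948 0.1377 0.1742] [-0.016  0.999  0.041 -0.001]
scene
[455.2 302.5] [10.5 36.8] [0.6014 0.3702 0.017 ] 0.001 0.098
[437.1 260.4] [ 9.9 32.3] [0.4699 0.3645 0.017 ] 0.131 0.0983
[393.1 231.3] [ 8.6 26.8] [0.3569 0.278  0.017 ] -0.368 0.1049
top
[235.3 309.1] [ 9.6 32.5] [0.3425 0.2852 0.017 ] -0.397 0.0752
[201.4 259.5] [ 9.3 37.5] [0.4624 0.3671 0.017 ] 0.138 0.091
[199.5 206. ] [ 9. 36.] [0.5939 0.3737 0.017 ] 0.016 0.0901
[420.5 201.5] [ 9. 37.] [ 0.5902 -0.1619  0.017 ] -0.054 0.0921
```

View pics/t5.png

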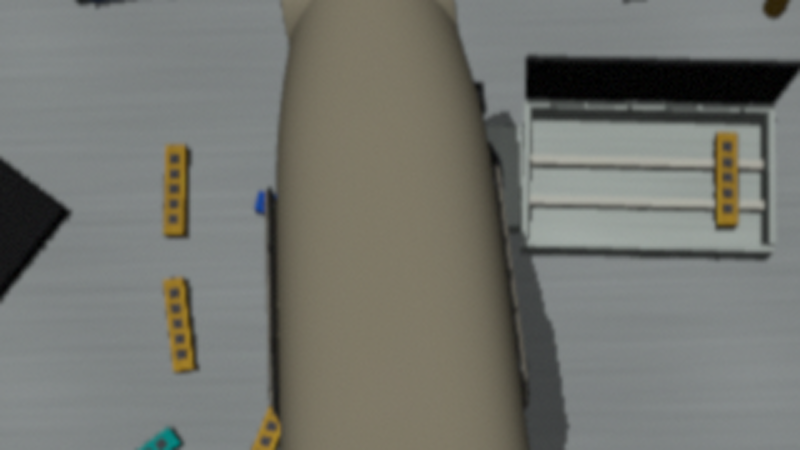

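The top crop shows bar 1 lying square across both rails at (727,180). The arm slowed at this point, so I check the joints.

Run:
```python
from h import *
s=env.get_state();print(s["joint_pos"],s["qvel"],s["tcp_pos"],s["orientation"])
```

```text
[0.08078301 0.40485335 0.0178968  1.18497389 0.03133426 3.14062277] [-6.28258841e-04 -5.15035715e-03 -8.46524939e-03  2.92558538e-05
 -2.58005040e-03  5.65429225e-04] [0.5947787  0.13759888 0.17418357] [-0.01563139  0.99904225  0.04085117 -0.00119156]
```

Request:
{"name": "move_arm", "arguments": {"moves": [0, 0.04, 0, 0, 0.05, 0, 0.04, 0, 0, 0.05, 0, 0.04, 0, 0, 0.05]}}

```text
clock: 13.97
tcp_pos: [0.5964, 0.1608, 0.1742]
orientation: [-0.022, 0.998, 0.056, -0.002]
wrist_force: [-0.5, -0.7, 0.2]
finger_gap: 0.0504
grip_force: 0.0
```

Run:
```python
from h import *
s=env.get_state();print(s["joint_pos"],s["qvel"],s["tcp_pos"],s["orientation"])
```

```text
[0.11195946 0.41776079 0.03721897 1.1917282  0.04496525 3.14061493] [-0.00933396 -0.00391301 -0.00807545  0.0022979  -0.00769785 -0.00070375] [0.59635471 0.16076913 0.17422928] [-0.02240526  0.99815442  0.05640777 -0.00198236]
```

Request:
{"name": "move_arm", "arguments": {"moves": [0, 0, 0, 0.12, 0.05, 0, 0, 0, 0.24, 0.05, 0, 0, 0, 0.36, 0.05, 0, 0, 0, 0.48, 0.05, 0, 0, 0, 0.6, 0.05, 0, 0, 0, 0.72, 0.05, 0, 0, 0, 0.84, 0.05, 0, 0, 0, 0.96, 0.05, 0, 0, 0, 1.08, 0.05, 0, 0, 0, 1.2, 0.05, 0, 0, 0, 1.32, 0.05, 0, 0, 0, 1.44, 0.05]}}

```text
clock: 14.97
tcp_pos: [0.5963, 0.1601, 0.1744]
orientation: [-0.016, 0.711, 0.702, -0.017]
wrist_force: [-0.4, -0.3, -0.2]
finger_gap: 0.05
grip_force: 0.0
```

Request:
{"name": "move_arm", "arguments": {"moves": [0, 0, 0, 0.12, 0.05, 0, 0, 0, 0.24, 0.05, 0, 0, 0, 0.36, 0.05, 0, 0, 0, 0.48, 0.05, 0, 0, 0, 0.6, 0.05, 0, 0, 0, 0.72, 0.05, 0, 0, 0, 0.84, 0.05, 0, 0, 0, 0.96, 0.05, 0, 0, 0, 1.08, 0.05, 0, 0, 0, 1.2, 0.05, 0, 0, 0, 1.32, 0.05, 0, 0, 0, 1.44, 0.05]}}

```text
clock: 15.97
tcp_pos: [0.5962, 0.1601, 0.1744]
orientation: [-0.001, 0.072, 0.997, -0.023]
wrist_force: [1.0, -1.1, 0.5]
finger_gap: 0.05
grip_force: 0.0
```

```bash
cat > st.py <<'E'
from h import *
s=env.get_state();q=s["orientation"];print(round(s["clock"],2),np.round(s["joint_pos"],3),np.round(s["tcp_pos"],4),np.round(q,3),"yaw(mod pi)",round(2*np.arctan2(q[2],q[1])%np.pi,4))
E
python3 st.py
```

```text
15.97 [ 0.154  0.433  0.06   1.211 -0.044  0.298] [0.5962 0.1601 0.1744] [-0.001  0.072  0.997 -0.023] yaw(mod pi) 2.998
```

The last joint ran into its range limit and left a 2.6° tilt in the commanded pose. I turn the other way and use the opposite limit to cancel it.

Request:
{"name": "move_arm", "arguments": {"moves": [0, 0, 0, 0.12, 0.05, 0, 0, 0, 0.24, 0.05, 0, 0, 0, 0.36, 0.05, 0, 0, 0, 0.48, 0.05, 0, 0, 0, 0.6, 0.05, 0, 0, 0, 0.72, 0.05, 0, 0, 0, 0.84, 0.05, 0, 0, 0, 0.96, 0.05, 0, 0, 0, 1.08, 0.05, 0, 0, 0, 1.2, 0.05, 0, 0, 0, 1.32, 0.05, 0, 0, 0, 1.44, 0.05]}}

```text
clock: 16.97
tcp_pos: [0.5962, 0.1601, 0.1744]
orientation: [0.014, -0.604, 0.797, -0.018]
wrist_force: [0.5, -1.0, 0.2]
finger_gap: 0.0502
grip_force: 0.0
```

Request:
{"name": "move_arm", "arguments": {"moves": [0, 0, 0, 0.12, 0.05, 0, 0, 0, 0.24, 0.05, 0, 0, 0, 0.36, 0.05, 0, 0, 0, 0.48, 0.05, 0, 0, 0, 0.6, 0.05, 0, 0, 0, 0.72, 0.05, 0, 0, 0, 0.84, 0.05, 0, 0, 0, 0.96, 0.05, 0, 0, 0, 1.08, 0.05, 0, 0, 0, 1.2, 0.05, 0, 0, 0, 1.32, 0.05, 0, 0, 0, 1.44, 0.05]}}

```text
clock: 17.97
tcp_pos: [0.5962, 0.16, 0.1744]
orientation: [-0.022, 0.979, -0.201, 0.004]
wrist_force: [0.6, 0.7, 0.9]
finger_gap: 0.0498
grip_force: 0.0
```

Request:
{"name": "move_arm", "arguments": {"moves": [0, 0, 0, 0.12, 0.05, 0, 0, 0, 0.24, 0.05, 0, 0, 0, 0.36, 0.05, 0, 0, 0, 0.48, 0.05, 0, 0, 0, 0.6, 0.05, 0, 0, 0, 0.66, 0.05, 0, 0, 0, 0.66, 0.05]}}

```text
clock: 18.55
tcp_pos: [0.5887, 0.1992, 0.1744]
orientation: [-0.008, 0.996, 0.094, -0.002]
wrist_force: [-0.1, -0.2, -0.1]
finger_gap: 0.0501
grip_force: 0.0
```

```bash
python3 st.py
```

```text
18.55 [ 0.189  0.428  0.054  1.199  0.016 -3.141] [0.5887 0.1992 0.1744] [-0.008  0.996  0.094 -0.002] yaw(mod pi) 0.1884
```

Request:
{"name": "move_arm", "arguments": {"moves": [0, 0, 0, 0.075, 0.05, 0, 0, 0, 0.075, 0.05, 0, 0, 0, 0.075, 0.05]}}

```text
clock: 18.8
tcp_pos: [0.5847, 0.2172, 0.1743]
orientation: [0.0, 0.994, 0.113, -0.001]
wrist_force: [0.6, -0.7, -0.1]
finger_gap: 0.0502
grip_force: 0.0
```

```bash
python3 st.py
```

```text
18.8 [ 0.227  0.434  0.063  1.202 -0.    -3.141] [0.5847 0.2172 0.1743] [ 0.     0.994  0.113 -0.001] yaw(mod pi) 0.2263
```

Request:
{"name": "move_arm", "arguments": {"moves": [0, 0, 0, -0.12, 0.05, 0, 0, 0, -0.24, 0.05, 0, 0, 0, -0.36, 0.05, 0, 0, 0, -0.48, 0.05, 0, 0, 0, -0.6, 0.05, 0, 0, 0, -0.72, 0.05, 0, 0, 0, -0.84, 0.05, 0, 0, 0, -0.96, 0.05, 0, 0, 0, -1.08, 0.05, 0, 0, 0, -1.2, 0.05, 0, 0, 0, -1.32, 0.05, 0, 0, 0, -1.44, 0.05]}}

```text
clock: 19.8
tcp_pos: [0.5851, 0.2158, 0.1743]
orientation: [-0.001, 0.819, -0.574, -0.001]
wrist_force: [-0.8, -0.8, -0.3]
finger_gap: 0.0502
grip_force: 0.0
```

Request:
{"name": "move_arm", "arguments": {"moves": [0, 0.02, 0, -0.12, 0.05, 0, 0.04, 0, -0.24, 0.05, 0.005, 0.06, 0, -0.36, 0.05, 0.005, 0.08, 0, -0.48, 0.05, 0.005, 0.1, 0, -0.6, 0.05, 0.01, 0.12, 0, -0.72, 0.05, 0.01, 0.14, 0, -0.84, 0.05, 0.0115, 0.155, 0, -0.96, 0.05, 0.0115, 0.155, 0, -1.08, 0.05, 0.0115, 0.155, 0, -1.2, 0.05, 0.0115, 0.155, 0, -1.32, 0.05, 0.0115, 0.155, 0, -1.44, 0.05]}}

```text
clock: 20.8
tcp_pos: [0.597, 0.371, 0.1741]
orientation: [0.001, -0.238, 0.971, -0.0]
wrist_force: [0.1, -0.2, 0.2]
finger_gap: 0.0499
grip_force: 0.0
```

Request:
{"name": "move_arm", "arguments": {"moves": [0, 0, -0.02, -0.12, 0.05, 0, 0, -0.06, -0.24, 0.05, 0, 0, -0.1, -0.36, 0.05, 0, 0, -0.12, -0.47, 0.05, 0, 0, -0.125, -0.47, 0.05, 0, 0, -0.125, -0.47, 0.05, 0, 0, -0.125, -0.47, 0.05]}}

```text
clock: 21.38
tcp_pos: [0.5975, 0.372, 0.0506]
orientation: [0.002, -0.01, 1.0, 0.0]
wrist_force: [0.7, -0.2, 1.0]
finger_gap: 0.0502
grip_force: 0.0
```

```bash
python3 st.py; python3 look.py 6
```

```text
21.38 [ 4.430e-01  6.570e-01  1.240e-01  1.034e+00 -1.000e-03  4.240e-01] [0.5975 0.372  0.0506] [ 0.002 -0.01   1.     0.   ] yaw(mod pi) 0.0194
21.38 [0.5975 0.372  0.0506] [ 0.002 -0.01   1.     0.   ]
scene
[455.5 303. ] [10.8 37. ] [0.6029 0.3704 0.017 ] -0.013 0.0989
[433.7 253.9] [ 9.4 17.4] [0.4471 0.362  0.017 ] 0.093 0.0554
[393.6 231.5] [ 7.4 26.9] [0.3579 0.2793 0.017 ] -0.372 0.1055
top
[420.5 201.5] [ 9. 37.] [ 0.5902 -0.1619  0.017 ] -0.054 0.0921
```

Request:
{"name": "move_arm", "arguments": {"moves": [0, 0, -0.025, 0, 0.05, 0, 0, -0.038, 0, 0.05, 0, 0, -0.038, 0, 0.05, 0, 0, -0.038, 0, 0.01, 0, 0, -0.038, 0, 0.01, 0, 0, -0.038, 0, 0.01, 0, 0, -0.038, 0, 0.01, 0, 0, -0.038, 0, 0.01, 0, 0, -0.038, 0, 0.01, 0, 0, -0.02, 0, 0.01, 0, 0, 0.02, 0, 0.01, 0, 0, 0.06, 0, 0.01], "newtons": 70}}

```text
clock: 22.48
tcp_pos: [0.5939, 0.3714, 0.1071]
orientation: [-0.002, -0.009, 1.0, -0.002]
wrist_force: [0.5, 0.6, -1.9]
finger_gap: 0.018
grip_force: 71.3
```

Request:
{"name": "move_arm", "arguments": {"moves": [0, 0, 0.04, 0, 0.01, 0, -0.04, 0.055, -0.03, 0.01, 0, -0.08, 0.055, -0.07, 0.01, 0, -0.12, 0.055, -0.07, 0.01, 0, -0.16, 0.055, -0.07, 0.01, 0, -0.2, 0.055, -0.07, 0.01, 0, -0.24, 0.055, -0.07, 0.01, 0, -0.28, 0.055, -0.07, 0.01, -0.002, -0.32, 0.055, -0.07, 0.01, -0.004, -0.36, 0.055, -0.07, 0.01, -0.006, -0.4, 0.055, -0.07, 0.01, -0.008, -0.44, 0.055, -0.07, 0.01]}}

```text
clock: 23.48
tcp_pos: [0.5873, -0.0693, 0.1639]
orientation: [0.001, 0.026, 1.0, 0.0]
wrist_force: [0.4, 0.4, -2.3]
finger_gap: 0.018
grip_force: 71.3
```

Request:
{"name": "move_arm", "arguments": {"moves": [0, -0.04, 0, 0, 0.01, 0, -0.04, -0.04, 0, 0.01, 0, -0.04, -0.08, 0, 0.01, 0, -0.04, -0.105, 0, 0.01, 0, -0.04, -0.105, 0, 0.01, 0, -0.04, -0.105, 0, 0.01]}}

```text
clock: 23.98
tcp_pos: [0.5864, -0.107, 0.0577]
orientation: [-0.001, 0.026, 1.0, 0.001]
wrist_force: [0.5, 0.5, -1.7]
finger_gap: 0.0181
grip_force: 71.3
```

Request:
{"name": "move_arm", "arguments": {"moves": [0.002, 0, -0.012, 0, 0.01, 0.002, -0.001, -0.018, 0, 0.01, 0.002, -0.001, -0.021, 0, 0.01, 0.002, -0.001, -0.0215, 0, 0.01, 0.002, -0.001, -0.0215, 0, 0.01]}}

```text
clock: 24.4
tcp_pos: [0.5906, -0.1084, 0.0383]
orientation: [0.002, 0.026, 1.0, -0.0]
wrist_force: [-0.6, -0.6, -1.7]
finger_gap: 0.0181
grip_force: 71.3
```

Still free, so I lower it a little more.

Request:
{"name": "move_arm", "arguments": {"moves": [-0.001, 0, -0.002, 0, 0.01, -0.001, 0, -0.003, 0, 0.01, -0.001, 0, -0.003, 0, 0.01]}}

```text
clock: 24.65
tcp_pos: [0.5897, -0.1086, 0.0359]
orientation: [0.002, 0.026, 1.0, -0.0]
wrist_force: [-1.4, 1.1, 3.4]
finger_gap: 0.0182
grip_force: 72.0
```

Request:
{"name": "move_arm", "arguments": {"moves": [0, 0, 0, 0, 0.034, 0, 0, 0, 0, 0.034, 0, 0, 0, 0, 0.034, 0, 0, 0.03, 0, 0.034, 0, 0, 0.07, 0, 0.034, 0, 0, 0.11, 0, 0.05, -0.01, 0.035, 0.13, 0.06, 0.05, -0.02, 0.075, 0.13, 0.12, 0.05, -0.03, 0.115, 0.13, 0.187, 0.05, -0.04, 0.155, 0.13, 0.187, 0.05, -0.05, 0.195, 0.13, 0.187, 0.05, -0.06, 0.235, 0.13, 0.187, 0.05]}}

```text
clock: 25.65
tcp_pos: [0.5287, 0.1281, 0.1652]
orientation: [0.002, -0.067, 0.998, 0.0]
wrist_force: [0.8, 0.4, -0.3]
finger_gap: 0.0497
grip_force: 0.0
```

Request:
{"name": "move_arm", "arguments": {"moves": [-0.01, 0.04, 0, 0, 0.05, -0.02, 0.08, 0, 0, 0.05, -0.03, 0.12, 0, 0, 0.05, -0.045, 0.15, 0, 0, 0.05, -0.055, 0.16, 0, 0, 0.05, -0.055, 0.16, 0, 0, 0.05]}}

```text
clock: 26.15
tcp_pos: [0.472, 0.2888, 0.1647]
orientation: [0.001, -0.07, 0.998, 0.0]
wrist_force: [-1.2, -0.9, 0.0]
finger_gap: 0.0501
grip_force: 0.0
```

```bash
python3 st.py; python3 look.py 7
```

```text
26.15 [ 0.404  0.303 -0.153  1.113 -0.     0.264] [0.472  0.2888 0.1647] [ 0.001 -0.07   0.998  0.   ] yaw(mod pi) 0.1399
26.15 [0.472  0.2888 0.1647] [ 0.001 -0.07   0.998  0.   ]
scene
[437.1 260.4] [ 9.9 32.3] [0.4699 0.3645 0.017 ] 0.131 0.0983
[394.  231.2] [ 7.3 27.4] [0.3568 0.2804 0.017 ] -0.393 0.1074
top
[420.5 201.5] [ 9. 37.] [ 0.5902 -0.1619  0.017 ] -0.054 0.0921
[399.  201.5] [ 8. 37.] [ 0.5916 -0.1101  0.017 ] -0.047 0.0922
```

Request:
{"name": "move_arm", "arguments": {"moves": [-0.005, 0.04, 0, 0, 0.05, -0.008, 0.078, -0.03, 0, 0.05, -0.008, 0.078, -0.07, 0, 0.05, -0.008, 0.078, -0.11, 0, 0.05, -0.008, 0.078, -0.115, 0, 0.05, -0.008, 0.078, -0.115, 0, 0.05, -0.008, 0.078, -0.115, 0, 0.05]}}

```text
clock: 26.83
tcp_pos: [0.4674, 0.3634, 0.0508]
orientation: [0.001, -0.066, 0.998, -0.0]
wrist_force: [-0.1, -0.7, 0.6]
finger_gap: 0.05
grip_force: 0.0
```

Request:
{"name": "move_arm", "arguments": {"moves": [-0.001, 0.002, -0.025, 0, 0.05, -0.001, 0.002, -0.038, 0, 0.05, -0.001, 0.002, -0.038, 0, 0.05, -0.001, 0.002, -0.038, 0, 0.01, -0.001, 0.002, -0.038, 0, 0.01, -0.001, 0.002, -0.038, 0, 0.01, -0.001, 0.002, -0.038, 0, 0.01, -0.001, 0.002, -0.038, 0, 0.01, -0.001, 0.002, -0.038, 0, 0.01, -0.001, 0.002, -0.02, 0, 0.01, -0.001, 0.002, 0.02, 0, 0.01, -0.001, 0.002, 0.06, 0, 0.01], "newtons": 70}}

```text
clock: 27.83
tcp_pos: [0.4639, 0.3655, 0.1102]
orientation: [-0.0, -0.067, 0.998, -0.001]
wrist_force: [1.0, 1.0, -2.2]
finger_gap: 0.018
grip_force: 69.5
```

Request:
{"name": "move_arm", "arguments": {"moves": [0, 0, 0.04, 0, 0.01, 0.01, -0.035, 0.055, -0.05, 0.01, 0.02, -0.075, 0.055, -0.1, 0.01, 0.03, -0.11, 0.055, -0.15, 0.01, 0.04, -0.15, 0.055, -0.185, 0.01, 0.05, -0.19, 0.055, -0.185, 0.01, 0.06, -0.23, 0.055, -0.185, 0.01, 0.07, -0.265, 0.055, -0.185, 0.01, 0.085, -0.3, 0.055, -0.185, 0.01, 0.1, -0.335, 0.055, -0.185, 0.01, 0.11, -0.375, 0.055, -0.185, 0.01, 0.12, -0.41, 0.055, -0.185, 0.01]}}

```text
clock: 28.83
tcp_pos: [0.5859, -0.0461, 0.1661]
orientation: [0.002, 0.025, 1.0, -0.0]
wrist_force: [0.8, 0.7, -2.3]
finger_gap: 0.0178
grip_force: 69.7
```

Request:
{"name": "move_arm", "arguments": {"moves": [0.005, -0.014, 0, 0, 0.01, 0.005, -0.014, -0.04, 0, 0.01, 0.005, -0.014, -0.08, 0, 0.01, 0.005, -0.014, -0.11, 0, 0.01, 0.005, -0.014, -0.11, 0, 0.01, 0.005, -0.014, -0.11, 0, 0.01, 0.005, -0.014, -0.11, 0, 0.01]}}

```text
clock: 29.42
tcp_pos: [0.5916, -0.0575, 0.057]
orientation: [0.003, 0.025, 1.0, -0.0]
wrist_force: [0.7, -0.7, -1.4]
finger_gap: 0.0183
grip_force: 69.7
```

Request:
{"name": "move_arm", "arguments": {"moves": [0, -0.001, -0.012, 0, 0.01, 0, -0.001, -0.018, 0, 0.01, 0, -0.001, -0.021, 0, 0.01, 0, -0.001, -0.022, 0, 0.01, 0, -0.001, -0.022, 0, 0.01]}}

```text
clock: 29.83
tcp_pos: [0.5923, -0.0588, 0.0377]
orientation: [0.004, 0.025, 1.0, -0.001]
wrist_force: [-6.1, 1.0, 16.1]
finger_gap: 0.0184
grip_force: 72.1
```

Request:
{"name": "move_arm", "arguments": {"moves": [0, 0, 0, 0, 0.034, 0, 0, 0, 0, 0.034, 0, 0, 0, 0, 0.034, 0, 0, 0.03, 0, 0.034, 0, 0, 0.07, 0, 0.034, 0, 0, 0.11, 0, 0.05, -0.02, 0.03, 0.13, -0.11, 0.05, -0.04, 0.065, 0.13, -0.22, 0.05, -0.06, 0.095, 0.13, -0.332, 0.05, -0.085, 0.125, 0.13, -0.332, 0.05, -0.11, 0.155, 0.13, -0.332, 0.05, -0.135, 0.185, 0.13, -0.332, 0.05]}}

```text
clock: 30.83
tcp_pos: [0.4542, 0.1277, 0.1632]
orientation: [0.002, 0.19, 0.982, -0.0]
wrist_force: [0.1, 1.1, 0.3]
finger_gap: 0.0503
grip_force: 0.0
```

Request:
{"name": "move_arm", "arguments": {"moves": [-0.01, 0.035, 0, 0, 0.05, -0.03, 0.065, 0, 0, 0.05, -0.05, 0.09, 0, 0, 0.05, -0.05, 0.09, 0, 0, 0.05, -0.05, 0.09, 0, 0, 0.05]}}

```text
clock: 31.25
tcp_pos: [0.4044, 0.2178, 0.1632]
orientation: [0.001, 0.188, 0.982, -0.0]
wrist_force: [0.7, -0.8, -0.6]
finger_gap: 0.05
grip_force: 0.0
```

```bash
python3 st.py; python3 look.py 8
```

```text
31.25 [ 0.32   0.129 -0.381  1.058 -0.002  0.698] [0.4044 0.2178 0.1632] [ 0.001  0.188  0.982 -0.   ] yaw(mod pi) 2.7634
31.25 [0.4044 0.2178 0.1632] [ 0.001  0.188  0.982 -0.   ]
scene
[393.7 231.4] [ 7.3 26.8] [0.3577 0.2796 0.017 ] -0.369 0.1049
top
[420.5 201.5] [ 9. 37.] [ 0.5902 -0.1619  0.017 ] -0.054 0.0921
[399.  201.5] [ 8. 37.] [ 0.5916 -0.1101  0.017 ] -0.047 0.0922
[378.  201.5] [ 8. 37.] [ 0.593  -0.0595  0.017 ] -0.041 0.0922
```

Request:
{"name": "move_arm", "arguments": {"moves": [-0.03, 0.03, 0, 0, 0.05, -0.053, 0.064, -0.02, 0, 0.05, -0.053, 0.064, -0.06, 0, 0.05, -0.053, 0.064, -0.1, 0, 0.05, -0.053, 0.064, -0.112, 0, 0.05, -0.053, 0.064, -0.112, 0, 0.05, -0.053, 0.064, -0.112, 0, 0.05]}}

```text
clock: 31.93
tcp_pos: [0.3528, 0.2796, 0.0505]
orientation: [0.001, 0.191, 0.982, -0.001]
wrist_force: [0.6, -0.0, 0.3]
finger_gap: 0.05
grip_force: 0.0
```

Request:
{"name": "move_arm", "arguments": {"moves": [0, 0.002, -0.025, 0, 0.05, 0, 0.002, -0.038, 0, 0.05, 0, 0.002, -0.038, 0, 0.05, 0, 0.002, -0.038, 0, 0.01, 0, 0.002, -0.038, 0, 0.01, 0, 0.002, -0.038, 0, 0.01, 0, 0.002, -0.038, 0, 0.01, 0, 0.002, -0.038, 0, 0.01, 0, 0.002, -0.038, 0, 0.01, 0, 0.002, -0.02, 0, 0.01, 0, 0.002, 0.02, 0, 0.01, 0, 0.002, 0.06, 0, 0.01], "newtons": 70}}

```text
clock: 32.93
tcp_pos: [0.3507, 0.2815, 0.1115]
orientation: [-0.0, 0.19, 0.982, -0.001]
wrist_force: [1.1, 0.5, -3.7]
finger_gap: 0.0182
grip_force: 69.2
```

Request:
{"name": "move_arm", "arguments": {"moves": [0, 0, 0.04, 0, 0.01, 0.024, -0.029, 0.055, 0.11, 0.01, 0.048, -0.058, 0.055, 0.22, 0.01, 0.073, -0.087, 0.055, 0.33, 0.01, 0.097, -0.116, 0.055, 0.33, 0.01, 0.121, -0.145, 0.055, 0.33, 0.01, 0.145, -0.174, 0.055, 0.33, 0.01, 0.169, -0.203, 0.055, 0.33, 0.01, 0.194, -0.232, 0.055, 0.33, 0.01, 0.218, -0.261, 0.055, 0.33, 0.01, 0.242, -0.29, 0.055, 0.33, 0.01, 0.242, -0.29, 0.055, 0.33, 0.01]}}

```text
clock: 33.93
tcp_pos: [0.599, -0.0134, 0.1662]
orientation: [0.004, 0.029, 1.0, -0.002]
wrist_force: [1.4, 0.3, -2.2]
finger_gap: 0.0183
grip_force: 69.4
```

Request:
{"name": "move_arm", "arguments": {"moves": [0, 0, -0.04, 0, 0.01, 0, 0, -0.08, 0, 0.01, 0, 0, -0.11, 0, 0.01, 0, 0, -0.11, 0, 0.01, 0, 0, -0.11, 0, 0.01, 0, 0, -0.11, 0, 0.01]}}

```text
clock: 34.43
tcp_pos: [0.5955, -0.0076, 0.0579]
orientation: [0.002, 0.026, 1.0, -0.0]
wrist_force: [-0.7, -0.3, -3.4]
finger_gap: 0.018
grip_force: 69.5
```

Request:
{"name": "move_arm", "arguments": {"moves": [-0.001, 0, -0.012, 0, 0.01, -0.001, 0, -0.018, 0, 0.01, -0.001, 0, -0.021, 0, 0.01, -0.001, 0, -0.0225, 0, 0.01, -0.001, 0, -0.0225, 0, 0.01]}}

```text
clock: 34.85
tcp_pos: [0.5948, -0.0076, 0.0378]
orientation: [0.003, 0.026, 1.0, -0.0]
wrist_force: [-5.5, 0.4, 13.8]
finger_gap: 0.0181
grip_force: 71.6
```

Request:
{"name": "move_arm", "arguments": {"moves": [0, 0, 0, 0, 0.034, 0, 0, 0, 0, 0.034, 0, 0, 0, 0, 0.034, 0, 0, 0.03, 0, 0.034, 0, 0, 0.07, 0, 0.034, 0, 0, 0.11, 0, 0.034, 0, 0, 0.15, 0, 0, 0, 0, 0.19, 0, 0, 0, 0, 0.215, 0, 0, 0, 0, 0.215, 0, 0, 0, 0, 0.215, 0, 0, 0, 0, 0.215, 0, 0], "newtons": 40}}

```text
clock: 35.85
tcp_pos: [0.593, -0.0075, 0.2477]
orientation: [0.001, 0.026, 1.0, -0.0]
wrist_force: [-0.2, 0.5, -0.5]
finger_gap: -0.0
grip_force: 0.0
```

```bash
python3 st.py; python3 look.py 9;  python3 - <<'E'
from h import *;import pickle
a=pickle.load(open('scene9.pkl','rb'))["pixels"][60:420,60:540,::-1];b=pickle.load(open('top9.pkl','rb'))["pixels"][130:310,270:510,::-1]
cv2.imwrite("pics/t9.png",np.vstack([cv2.resize(a,(400,300)),cv2.resize(b,(400,300))]))
E
```

```text
35.85 [-0.148  0.346  0.112  1.336  0.    -0.096] [ 0.593  -0.0075  0.2477] [ 0.001  0.026  1.    -0.   ] yaw(mod pi) 3.0896
35.85 [ 0.593  -0.0075  0.2477] [ 0.001  0.026  1.    -0.   ]
scene
top
[420.5 201.5] [ 9. 37.] [ 0.5902 -0.1619  0.017 ] -0.054 0.0921
```

View pics/t9.png

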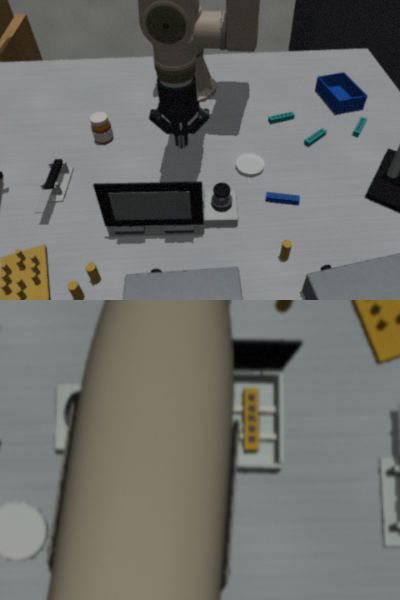

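No brass bars are left on the bench, and the blade and jar are in place. I move beside the cover to get a view of the last bars.

Request:
{"name": "move_arm", "arguments": {"moves": [0, -0.04, 0, 0, 0, 0, -0.08, 0, 0, 0, 0, -0.12, 0, 0, 0, 0, -0.16, 0, 0, 0, 0, -0.2, 0, 0, 0, 0.02, -0.24, 0, 0, 0, 0.05, -0.26, 0, 0, 0, 0.08, -0.26, 0, 0, 0, 0.097, -0.26, 0, 0, 0, 0.097, -0.26, 0, 0, 0]}}

```text
clock: 36.78
tcp_pos: [0.692, -0.2679, 0.2434]
orientation: [-0.001, 0.026, 1.0, 0.001]
wrist_force: [-1.8, -0.2, -0.8]
finger_gap: -0.0001
grip_force: 0.0
```

```bash
python3 st.py; python3 look.py 10
```

```text
36.78 [-4.780e-01  6.840e-01  6.480e-01  1.537e+00  1.000e-03 -4.260e-01] [ 0.692  -0.2679  0.2434] [-0.001  0.026  1.     0.001] yaw(mod pi) 3.0898
36.78 [ 0.692  -0.2679  0.2434] [-0.001  0.026  1.     0.001]
scene
top
[420.5 201.5] [ 9. 37.] [ 0.5902 -0.1619  0.017 ] -0.054 0.0921
[399.  199.5] [ 8. 33.] [ 0.5966 -0.1104  0.017 ] -0.047 0.0823
[378.  194.5] [ 8. 23.] [ 0.6105 -0.0602  0.017 ] -0.041 0.0576
```

Request:
{"name": "move_arm", "arguments": {"moves": [0, 0.04, 0, 0, 0, 0, 0.08, 0, 0, 0, 0, 0.12, 0, 0, 0, 0, 0.16, 0, 0, 0, 0, 0.2, 0, 0, 0, 0, 0.24, 0, 0, 0, 0, 0.28, 0, 0, 0, 0, 0.32, 0, 0, 0, 0, 0.36, 0, 0, 0, 0, 0.4, 0, 0, 0, 0, 0.44, 0, 0, 0, 0, 0.44, 0, 0, 0]}}

```text
clock: 37.88
tcp_pos: [0.6876, 0.1801, 0.2483]
orientation: [0.001, 0.022, 1.0, 0.001]
wrist_force: [-1.5, -0.5, -0.0]
finger_gap: -0.0
grip_force: 0.0
```

```bash
python3 st.py; python3 look.py 11
```

```text
37.88 [0.142 0.6   0.513 1.482 0.002 0.186] [0.6876 0.1801 0.2483] [0.001 0.022 1.    0.001] yaw(mod pi) 3.0978
37.88 [0.6876 0.1801 0.2483] [0.001 0.022 1.    0.001]
scene
top
[420.5 201.5] [ 9. 37.] [ 0.5902 -0.1619  0.017 ] -0.054 0.0921
[399.  201.5] [ 8. 37.] [ 0.5916 -0.1101  0.017 ] -0.047 0.0922
[378.  201.5] [ 8. 37.] [ 0.593  -0.0595  0.017 ] -0.041 0.0922
[357.  201.5] [ 8. 37.] [ 0.5945 -0.0088  0.017 ] -0.034 0.0923
```

All four bars lie parallel across the rails. Now the fingers go behind the cover.

Request:
{"name": "move_arm", "arguments": {"moves": [0, -0.04, 0, 0, 0, 0, -0.08, 0, 0, 0, 0, -0.12, 0, 0, 0, 0, -0.16, 0, 0, 0, 0, -0.2, 0, 0, 0, 0, -0.24, 0, 0, 0, 0, -0.264, -0.02, 0, 0, 0, -0.264, -0.05, 0, 0, 0, -0.264, -0.08, 0, 0, 0, -0.264, -0.08, 0, 0, 0, -0.264, -0.08, 0, 0]}}

```text
clock: 38.9
tcp_pos: [0.6876, -0.0928, 0.1668]
orientation: [-0.001, 0.027, 1.0, 0.0]
wrist_force: [-0.1, 0.3, 1.0]
finger_gap: 0.0001
grip_force: 0.0
```

Request:
{"name": "move_arm", "arguments": {"moves": [-0.019, 0.001, 0.001, 0, 0, -0.03, 0.0015, 0, 0, 0, -0.04, 0.002, -0.001, 0, 0, -0.051, 0.0025, -0.004, 0, 0, -0.061, 0.003, -0.008, 0, 0, -0.071, 0.0035, -0.013, 0, 0, -0.08, 0.004, -0.019, 0, 0, -0.089, 0.0045, -0.026, 0, 0, -0.097, 0.005, -0.033, 0, 0, -0.104, 0.005, -0.042, 0, 0, -0.11, 0.0055, -0.051, 0, 0, -0.11, 0.0055, -0.051, 0, 0]}}

```text
clock: 39.9
tcp_pos: [0.5798, -0.0861, 0.119]
orientation: [0.002, 0.026, 1.0, -0.0]
wrist_force: [-0.7, -0.1, 0.1]
finger_gap: 0.0001
grip_force: 0.0
```

Request:
{"name": "move_arm", "arguments": {"moves": [-0.006, 0, -0.01, 0, 0, -0.01, 0, -0.02, 0, 0, -0.014, 0, -0.031, 0, 0, -0.016, 0, -0.041, 0, 0, -0.017, 0, -0.048, 0, 0, -0.017, 0, -0.051, 0, 0, -0.017, 0, -0.051, 0, 0]}}

```text
clock: 40.48
tcp_pos: [0.5634, -0.0861, 0.0662]
orientation: [0.001, 0.026, 1.0, -0.0]
wrist_force: [0.1, 0.2, 0.2]
finger_gap: -0.0002
grip_force: 0.0
```

Request:
{"name": "move_arm", "arguments": {"moves": [-0.02, 0.001, 0, 0, 0, -0.02, 0.001, -0.003, 0, 0, -0.02, 0.001, -0.005, 0, 0, -0.02, 0.001, -0.007, 0, 0, -0.02, 0.001, -0.007, 0, 0]}}

```text
clock: 40.9
tcp_pos: [0.5413, -0.0847, 0.0642]
orientation: [0.0, 0.026, 1.0, -0.001]
wrist_force: [-19.9, 3.5, 39.6]
finger_gap: -0.0002
grip_force: 20.2
```

The cover reads as shut: 40 N at TCP z 0.064. I lift, move over the plunger and look.

Request:
{"name": "move_arm", "arguments": {"moves": [0, 0, 0.03, 0, 0, 0, 0, 0.07, 0, 0, 0.01, 0.03, 0.08, 0, 0, 0.025, 0.065, 0.08, 0, 0, 0.035, 0.1, 0.08, 0, 0, 0.045, 0.135, 0.08, 0, 0, 0.057, 0.166, 0.08, 0, 0, 0.057, 0.166, 0.08, 0, 0, 0.057, 0.166, 0.08, 0, 0]}}

```text
clock: 41.65
tcp_pos: [0.6011, 0.0829, 0.1395]
orientation: [0.002, 0.024, 1.0, -0.0]
wrist_force: [0.0, -0.1, 0.0]
finger_gap: -0.0
grip_force: 0.0
```

```bash
python3 st.py
python3 - <<'E'
from h import *
c=cam("scene");save(c,"s12.png",(60,200,380,380),2.5)
E
```

```text
41.65 [ 0.005  0.416 -0.052  1.099 -0.     0.053] [0.6011 0.0829 0.1395] [ 0.002  0.024  1.    -0.   ] yaw(mod pi) 3.0932
```

View pics/s12.png

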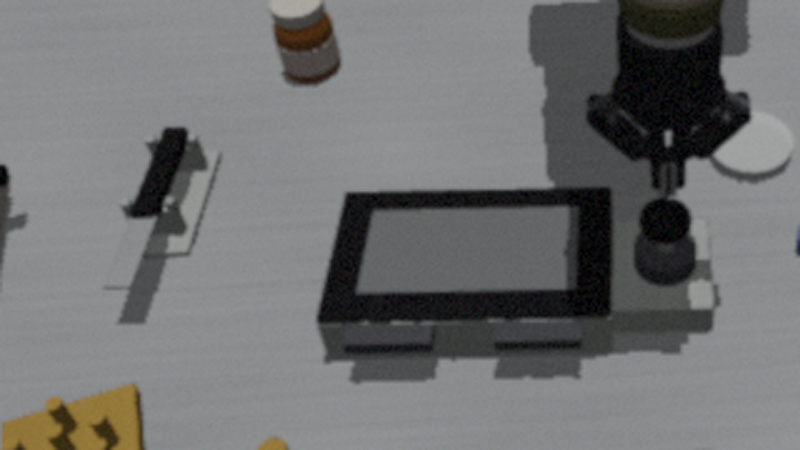

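The cover is shut, looking just as it did at first. Now I press the plunger.

Request:
{"name": "move_arm", "arguments": {"moves": [-0.002, -0.001, -0.03, 0, 0, -0.002, -0.001, -0.038, 0, 0, -0.002, -0.001, -0.044, 0, 0, -0.002, -0.001, -0.05, 0, 0, -0.002, -0.001, -0.056, 0, 0, -0.002, -0.001, -0.06, 0, 0, -0.002, -0.001, -0.063, 0, 0, -0.002, -0.001, -0.065, 0, 0, -0.002, -0.001, -0.065, 0, 0]}}

```text
clock: 42.45
tcp_pos: [0.5979, 0.0789, 0.0808]
orientation: [0.002, 0.027, 1.0, -0.0]
wrist_force: [-13.7, -0.3, 37.7]
finger_gap: -0.0
grip_force: 18.6
```

At the stop: 38 N with the tip at 0.073. I release and retreat.

Request:
{"name": "move_arm", "arguments": {"moves": [0, 0, 0.015, 0, 0, 0, 0, 0.03, 0, 0, 0, 0, 0.06, 0, 0, 0, 0, 0.1, 0, 0, 0, 0, 0.14, 0, 0, 0, 0, 0.16, 0, 0, -0.03, 0.02, 0.16, 0, 0, -0.06, 0.04, 0.16, 0, 0, -0.09, 0.07, 0.16, 0, 0, -0.12, 0.1, 0.16, 0, 0, -0.12, 0.1, 0.16, 0, 0, -0.12, 0.1, 0.16, 0, 0]}}

```text
clock: 43.45
tcp_pos: [0.4766, 0.1806, 0.2352]
orientation: [0.001, 0.025, 1.0, -0.0]
wrist_force: [0.2, -0.6, 0.2]
finger_gap: -0.0001
grip_force: 0.0
```

```bash
python3 st.py
python3 - <<'E'
from h import *
c=cam("scene");t=cam("top")
a=c["pixels"][150:390,70:390,::-1];b=t["pixels"][130:330,270:537,::-1]
cv2.imwrite("pics/f.png",np.hstack([cv2.resize(a,(400,300)),cv2.resize(b,(400,300))]))
print(proj(c,[.599,.081,.095]))
E
```

```text
43.45 [ 2.050e-01  1.860e-01 -1.310e-01  1.251e+00 -1.000e-03  2.550e-01] [0.4766 0.1806 0.2352] [ 0.001  0.025  1.    -0.   ] yaw(mod pi) 3.0919
[[325.92469657 286.15335327]]
```

View pics/f.png

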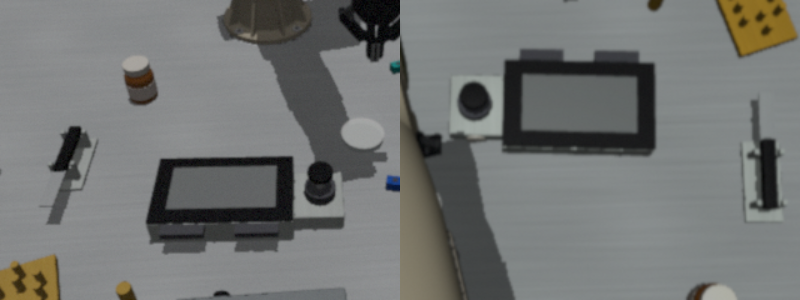

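The cover is shut, the plunger is back up, the blade lies in its rest, and the dish and jar are in place. I hand in the job.

```bash
python3 -c "
from workcell import env
print(env.hand_in())"
```

```text
the job is handed in; nothing more can be done
None
```

The job is handed in, with no verdict returned: all four brass carriers lie across both rails, the cover is shut, the plunger was then pressed to its stop and sprang back, the blade lies in its rest, and the dish and jar were left alone.

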